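# Bring the oven's water filter back on line and set its bypass half open

## Robot

A 6-joint arm with a two-finger parallel gripper is mounted at the origin on the work surface. World frame = base frame: x ahead of the robot, y to its left, z up, the work surface at z = 0. Lengths are in m, angles in rad, forces in N, time in s.
With the tool pointing down it reaches from about 0.3 to 0.875 m from the base axis. Payload 6.4 kg.
Tool frame: the origin (TCP) lies midway between the tips of the shut fingers; the grasp point (between the pads) lies 19 mm behind it; z points along the fingers, y is the line along which they close (so a half turn about z gives the same grasp; the last joint's range is limited). The gripper opens to 85 mm and grips with 20 to 120 N. Pads are 22 mm wide; open, the fingers measure 114 mm over their backs; the gripper's body (76 mm by 85 mm) begins 54 mm behind the grasp point. The pads swing forward as they close: fully open they stand 13 mm farther back than shut.
Start: joints at [-1.452, 0.181, 1.607, -0, 1.354, -0.206], TCP at [0.184, -0.545, 0.231] pointing down, gripper open.
Joint ranges: [-2.99, 2.99], [-0.89, 2.07], [0.3, 2.58], [-1.14, 4.28], [0, 2.63], [-3.12, 3.12]. Speed limits (rad/s): [2.57, 2.57, 3.01, 3.14, 3.14, 3.14].

## Interface

Orientations are given as a unit quaternion [w, x, y, z].
In Python, from bench import * gives the robot as it stands.
- The arm moves only by the tool play_rows, never from a script. Its argument "plan" is a list of rows, each a list of 3 entries, a list of its own where there are three numbers: the finger opening in mm, from 0 to 85.4, then the shift along the tool's x, y, z normalised to -1 to 1, where 1 is 40 cm, then the turn about the tool's z normalised to -1 to 1, where 1 is pi rad. A call has 1 to 10 rows; each row is the pose to reach, as a shift and turn from the pose commanded when the call began, along the tool's axes at that moment, turning the shorter way round; what a row does not reach only later rows make up. A row lasts 1/10 s, in which the tool goes at most 50 mm and 8.59 degrees, less where a joint would pass 70% of its speed; a pose out of reach is approached as far as the arm can. A call with a number of a shift or a turn outside -1 to 1 is refused whole. A call with a gripper value outside its range is refused whole. The fingers move at their own pace and stop on an object; the grip force is fixed at half the most. Time passes only in rows, so rows that repeat a pose let the fingers close. It gives the time, the measured TCP pose, the force, the opening and the grip force at its end, in the units of the state.
- get_obs(): the state, without advancing time (a new reading comes with each control period).
- camera(name): name is "scene" or "side" or "wrist"; returns a dict with "image" (480x640x3 uint8, red, green, blue), "range_z" (480x640 float32, m along the optical axis (not along the pixel's ray), 0 where there is no reading), "intrinsics" (3x3 intrinsics, pixels), "rvec" (rotation vector, rad) and "tvec" (3), from world to camera coordinates, as OpenCV has them; the wrist camera has in their place "T_tool_cam" (4x4, takes a point from camera to tool coordinates, whose origin is the TCP and whose axes are the flange's). Camera axes: x right, y down, z forward; pixel columns grow to the right and rows downward; lengths in m; the calibration is good to about 2 mm. The wrist camera is an equidistant fisheye: a pixel r from the principal point sees the ray r / f radians off the axis. A picture is of the moment at which its call begins: read the wrist's pose just before it.
- hand_in(): hands the job in; it is judged then, once.
Trained networks look in a picture, given as the dict that the camera call returned (one of the last four; its "shot" number tells which), for a name from the list of things; names that differ only in an ending like _2 or _b are one class to them, and where a whole thing is asked for, a point or a joint stands for the part that bears it (a point fixed in the world has none). Each returns a list of dicts, best first, with "conf" (0 to 1); they miss things now and then, are a little off and sometimes report something else, mostly with a low value. They report only what shows in the picture. A call takes as long as a camera call.
- search_frame(picture, label): "rect" ([centre column, centre row, width, height] in pixels, round what is visible of it).
- masks_of(picture, label): "mask" (480x640 bool, what is visible of it) and "rect" ([centre column, centre row, width, height] in pixels, round what is visible of it).
The state is a dict: "time_s": time; "q": joint angles; "dq": joint speeds; "joint_efforts": joint torques, N m; "eef_pos": TCP position; "eef_rot": TCP orientation; "wrist_force": force on the tool from outside, world axes, zero at the start; "torque": the same for the moment, N m; "opening": opening from 0.0 (shut) to 1.0 (fully open); "grasp_force": force on a finger pad.
Only numpy, scipy, OpenCV 4.12 (cv2) and the standard library are available. Lean on these libraries where they do the work, as an engineer would, in place of code of your own. Each camera call takes 0.05 s, during which the arm holds its last target. There are 200 camera calls.

## Task

The combi oven's water filter has been serviced and is to go back on line: pull the T-handled lock pin out of the filter's outlet valve and put it in the shallow steel tray, then swing the outlet valve's lever fully open. Only after that, so that the oven is never starved, turn the bypass valve down to half open, its lever at 45 degrees to its pipe. Leave the inlet valve open as it is and disturb nothing else on the worktop.

Things in the scene. Friction and masses are not known exactly. Their poses are not given: they have to be found in the camera images.
- station: Water filter set fixed to the worktop: base plate 290 x 380 x 4 mm, a U of 19 mm copper pipe (axis 55 mm high) and three equal brass ball valves with upright stems. Origin on the worktop; x away from the robot, y to its left at yaw 0. The bypass pipe runs along y at x -60 mm; branch pipes run along x at y -160 and +160 mm to a white cartridge lying along y at x 125 mm (88 mm diameter, top 101 mm).
- outlet_stem (a point): Stem axis of the outlet valve, on the left branch (station x 20, y 160 mm), 102 mm above the worktop. All three levers are alike and turn level about their stems: 98 mm from axis to tip, with a black sleeve from 34 to 98 mm, 20 mm wide, 96 to 108 mm above the worktop. Stem nut top at 110 mm; a flat tail with an 8 mm hole reaches 44 mm beyond the stem, top at 102 mm.
- outlet_tip (a point): End of the outlet lever, 98 mm from the stem axis, 102 mm above the worktop. Under and beside all the sleeves, pipes and valve bodies stay below 73 mm, so that closed fingertips can come down beside a sleeve and push it.
- outlet_lever (a joint): Opening of the outlet valve, rad: 0 shut (lever along station +y, outwards, square to its pipe), 1.571 fully open at its stop (lever along station -x, towards the robot, along its pipe). Grows anticlockwise seen from above. Starts shut, locked by the pin. Friction 0.6 N m (about 8 N at 75 mm); stays where it is left.
- bypass_stem (a point): Stem axis of the bypass valve, in the middle of the bypass pipe (station x -60, y 0 mm), 102 mm above the worktop.
- bypass_tip (a point): End of the bypass lever, 98 mm from the stem axis, 102 mm above the worktop.
- bypass_lever (a joint): Opening of the bypass valve, rad: 0 shut (lever along station -x, towards the robot, square to its pipe), 1.571 fully open (lever along station -y, along its pipe). Grows anticlockwise seen from above: turn clockwise to close. Half open is 0.785. Starts nearly or fully open (1.30 to 1.57). Friction as the outlet's; stays where it is left.
- inlet_tip (a point): End of the inlet valve's lever, 102 mm above the worktop. The inlet valve is on the right branch (stem at station x 20, y -160 mm).
- inlet_lever (a joint): Opening of the inlet valve, rad: 1.571 fully open (lever along station -x, along its pipe), less is turned towards shut. Starts open (1.5 to 1.57).
- lock_pin: Steel T-handled lock pin, about 50 g, upright in the hole of the outlet lever's tail and the ear below it, 32 mm from the stem. Origin on its axis under its 16 mm collar, which rests on the tail; z up, x along the cross-bar (its direction varies). Round-nosed shank 6.5 mm, 22 mm long below the origin, loose in 8 mm holes, lifts straight out. Above: 9 mm neck, bar 44 mm long, 11 mm diameter.
- pin_bar (a point): Middle of the lock pin's cross-bar, 32 mm above the pin's origin, 134 mm above the worktop at the start; gripped across its 11 mm.
- tray: Shallow stainless tray lying on the worktop right of the filter set, open on top: 265 (x) x 162 (y) mm over the rim, 22 mm high, floor 2 mm thick, inside 249 x 146 mm. Origin at the centre of its underside. Loose, about 0.55 kg.
- oil_bottle: Bystander: amber bottle, 64 mm diameter, 190 mm high, origin under its base; left of the set.
- spice_jar: Bystander: small glass jar, 54 mm diameter, 100 mm high, origin under its base; left of the set.
- sauce_tub: Bystander: white tub, 100 mm diameter, 90 mm high, origin under its base; right, near the robot.
- spanner: Bystander: steel spanner 170 mm long lying on the worktop, left, near the robot; origin at the middle of its underside.

How it is judged:
On the way, in this order (a step that is already met when the one before it is completed fails the run):
1. the lock pin is in the tray, released (x of pin_bar in the frame of tray between -0.124 and 0.124 m and y of pin_bar in the frame of tray between -0.074 and 0.074 m and x of lock_pin in the frame of tray between -0.124 and 0.124 m and y of lock_pin in the frame of tray between -0.074 and 0.074 m and z of lock_pin in the frame of tray below 0.035 m and z of pin_bar in the frame of tray below 0.065 m and linear speed of lock_pin below 0.03 m/s and contact force between lock_pin and the arm below 0.1 N and contact force between lock_pin and the fingers below 0.1 N), for 0.2 s.
2. the outlet valve is fully open (value of joint outlet_lever above 1.45 rad), for 0.2 s.
3. the bypass valve is half open (value of joint bypass_lever between 0.665 and 0.905 rad), for 0.2 s.
At the end, for the whole second after the job is handed in: Lock pin in the tray, released and at rest; outlet valve open to within 7 degrees of fully open; bypass valve at 45 degrees, give or take 7; inlet valve still open (within 10 degrees); nothing else disturbed (all of step 1 and all of step 3 and value of joint outlet_lever above 1.45 rad and value of joint inlet_lever above 1.4 rad and velocity of joint bypass_lever between -0.03 and 0.03 rad/s); the robot touches nothing.
It fails at once if the bypass is throttled (below 60 degrees) while the outlet valve is not yet fully open (value of joint bypass_lever below 1.05 rad and value of joint outlet_lever below 1.4 rad).
It fails at once if the inlet valve is turned down (value of joint inlet_lever below 1.35 rad).
It fails at once if a bottle, jar, tub or spanner is pushed more than 30 mm or knocked over (distance of any of oil_bottle, spice_jar, sauce_tub, spanner from where it was at the start of the episode above 0.03 m or angle between any of oil_bottle, spice_jar, sauce_tub, spanner's own z axis and vertical above 0.5 rad).
It also fails if it takes over 72 s, if anything falls off the work surface, if the arm or the gripper's body presses on something with over 40 N, if the wrist force passes 120 N, or if a joint passes its speed limit or range.

## Working session

There is one attempt and no reset: what is moved stays moved. The work goes in short steps, Python scripts to look and compute and a tool call to move; the robot and the scene stay as the last step left them, time stands still between calls to the robot, and variables do not carry over. Pictures are saved under pics/ and viewed, at most 10 in all, crops included, and the job is handed in when it is done.

Besides the shell and the picture viewer there is one more tool, called after "Emit:" by a JSON object that holds its "method" and its "body". play_rows: Moves the arm, as the interface text tells. Its arguments: {"type":"object","properties":{"plan":{"type":"array","items":{"type":"array"}}},"required":["plan"]}

```bash
mkdir -p pics
cat > h.py <<'E'
from bench import *
import numpy as np, cv2
from scipy.spatial.transform import Rotation as R
def cloud(p):
    K=np.array(p["intrinsics"]);z=p["range_z"];v,u=np.mgrid[:480,:640]
    c=np.stack([(u-K[0,2])/K[0,0]*z,(v-K[1,2])/K[1,1]*z,z],-1)
    Rm=R.from_rotvec(np.array(p["rvec"]).ravel()).as_matrix()
    w=(c-np.array(p["tvec"]).ravel())@Rm
    w[z<=0]=np.nan
    return w
def save(p,n): cv2.imwrite("pics/"+n,p["image"][:,:,::-1])
E
python3 - <<'E'
from h import *
o=get_obs();print(o["eef_pos"],o["eef_rot"],o["time_s"],o["opening"])
for n in ["scene","side"]:
    p=camera(n);save(p,n+"0.png");w=cloud(p)
    np.savez(n+"0.npz",w=w,im=p["image"])
    for l in ["station","lock_pin","tray","outlet_lever","bypass_lever","inlet_tip","oil_bottle","spice_jar","sauce_tub","spanner"]:
        for d in masks_of(p,l)[:3]:
            m=d["mask"];q=w[m];q=q[~np.isnan(q[:,0])]
            if len(q): print(n,l,round(d["conf"],2),np.round(d["rect"]),np.round(np.median(q,0),3),np.round(np.percentile(q,2,axis=0),3),np.round(np.percentile(q,98,axis=0),3))
E
```

```text
[ 0.18343566 -0.54438438  0.23039149] [-8.66064724e-04  9.86842858e-01  1.61679999e-01  2.39033758e-05] 0.0 0.9980066835880012
scene station 0.9 [358. 289. 180. 118.] [0.603 0.029 0.016] [ 0.47 -0.13  0.  ] [0.73  0.231 0.108]
scene station 0.24 [386. 212.  21.  40.] [0.352 0.3   0.007] [ 0.265  0.259 -0.001] [0.419 0.342 0.013]
scene tray 0.6 [179. 344.  88.  98.] [ 0.553 -0.419  0.004] [ 0.418 -0.501 -0.002] [ 0.679 -0.336  0.025]
scene outlet_lever 0.74 [423. 242.  49.  14.] [0.597 0.248 0.105] [0.583 0.172 0.099] [0.608 0.303 0.113]
scene outlet_lever 0.68 [358. 292. 179. 122.] [0.604 0.029 0.015] [ 0.472 -0.13   0.   ] [0.73  0.23  0.108]
scene bypass_lever 0.91 [336. 246.  54.  15.] [0.499 0.023 0.105] [ 0.478 -0.034  0.097] [0.518 0.098 0.113]
scene inlet_tip 0.93 [298. 273.  26.  45.] [ 0.558 -0.105  0.105] [ 0.481 -0.12   0.08 ] [ 0.614 -0.094  0.113]
scene inlet_tip 0.41 [387. 212.  22.  38.] [0.35  0.3   0.007] [ 0.265  0.259 -0.001] [0.42  0.344 0.013]
scene oil_bottle 0.82 [483. 224.  31.  60.] [0.619 0.425 0.093] [0.565 0.407 0.002] [0.639 0.462 0.191]
scene spice_jar 0
[... 972 characters left out ...]
.] [ 0.541 -0.098  0.104] [ 0.476 -0.116  0.098] [ 0.611 -0.087  0.111]
side inlet_tip 0.48 [271. 270. 180. 146.] [0.579 0.088 0.007] [ 0.444 -0.12   0.002] [0.709 0.252 0.108]
side oil_bottle 0.59 [147. 346.  46.  87.] [0.588 0.453 0.106] [0.574 0.42  0.008] [0.617 0.474 0.191]
side spice_jar 0.57 [226. 381.  35.  56.] [0.436 0.414 0.073] [0.422 0.383 0.004] [0.467 0.429 0.102]
side sauce_tub 0.52 [413. 234.  31.  14.] [ 0.316 -0.252  0.015] [ 0.284 -0.272  0.003] [ 0.356 -0.246  0.028]
side sauce_tub 0.23 [268. 269. 182. 136.] [0.579 0.087 0.007] [ 0.444 -0.118  0.002] [0.709 0.251 0.108]
side spanner 0.71 [306. 379.  58.  67.] [0.337 0.306 0.007] [ 0.267  0.265 -0.   ] [0.414 0.345 0.01 ]
```

Run:
```python
from h import *
for n,(x,y,a,b) in dict(scene=(250,170,480,350),side=(170,180,400,360)).items():
    d=np.load(n+"0.npz");w=d["w"]
    cv2.imwrite(f"pics/{n}_c.png",cv2.resize(d["im"][y:b,x:a,::-1],None,fx=3.4,fy=3.2,interpolation=cv2.INTER_CUBIC))
    m=(w[...,2]>.117)&(w[...,2]<.145)&(w[...,0]>.45)&(w[...,0]<.75)&(w[...,1]>.1)&(w[...,1]<.3)
    v,u=np.where(m)
    for i in range(len(u)): print(n,u[i],v[i],np.round(w[v[i],u[i]],3))
```

```text
scene 402 230 [0.568 0.192 0.136]
scene 404 230 [0.575 0.193 0.141]
scene 402 231 [0.573 0.189 0.137]
scene 403 231 [0.575 0.19  0.138]
scene 404 231 [0.581 0.188 0.144]
scene 405 231 [0.575 0.196 0.136]
scene 402 232 [0.577 0.185 0.139]
scene 403 232 [0.581 0.186 0.141]
scene 404 232 [0.581 0.189 0.14 ]
scene 405 232 [0.585 0.189 0.143]
scene 402 233 [0.58  0.184 0.138]
scene 403 233 [0.582 0.185 0.139]
scene 404 233 [0.585 0.186 0.141]
scene 405 233 [0.585 0.189 0.14 ]
scene 402 234 [0.584 0.181 0.139]
scene 403 234 [0.584 0.184 0.138]
scene 404 234 [0.585 0.186 0.137]
scene 405 234 [0.587 0.188 0.138]
scene 402 235 [0.587 0.179 0.138]
scene 403 235 [0.591 0.179 0.141]
scene 404 235 [0.585 0.187 0.133]
scene 405 235 [0.591 0.185 0.139]
scene 402 236 [0.59  0.177 0.138]
scene 403 236 [0.592 0.178 0.139]
scene 404 236 [0.597 0.177 0.143]
scene 405 236 [0.598 0.18  0.143]
scene 402 237 [0.592 0.176 0.136]
scene 403 237 [0.596 0.176 0.139]
scene 404 237 [0.597 0.178 0.139]
scene 405 237 [0.599 0.18  0.14 ]
scene 402 238 [0.599 0.171 0.14 ]
scene 403 238 [0.599 0.174 0.139]
scene 404 23
[... 2773 characters left out ...]
 0.139]
side 238 258 [0.574 0.193 0.138]
side 239 258 [0.571 0.193 0.139]
side 240 258 [0.569 0.191 0.139]
side 234 259 [0.591 0.187 0.123]
side 235 259 [0.579 0.197 0.136]
side 236 259 [0.576 0.197 0.137]
side 237 259 [0.574 0.196 0.137]
side 238 259 [0.573 0.195 0.137]
side 239 259 [0.571 0.194 0.137]
side 240 259 [0.571 0.19  0.134]
side 234 260 [0.592 0.186 0.119]
side 235 260 [0.589 0.186 0.12 ]
side 236 260 [0.574 0.2   0.137]
side 237 260 [0.574 0.196 0.135]
side 238 260 [0.572 0.195 0.134]
side 239 260 [0.573 0.192 0.132]
side 240 260 [0.57  0.192 0.133]
side 236 261 [0.578 0.196 0.13 ]
side 237 261 [0.574 0.197 0.133]
side 238 261 [0.572 0.196 0.132]
side 239 261 [0.572 0.193 0.13 ]
```

View pics/scene_c.png

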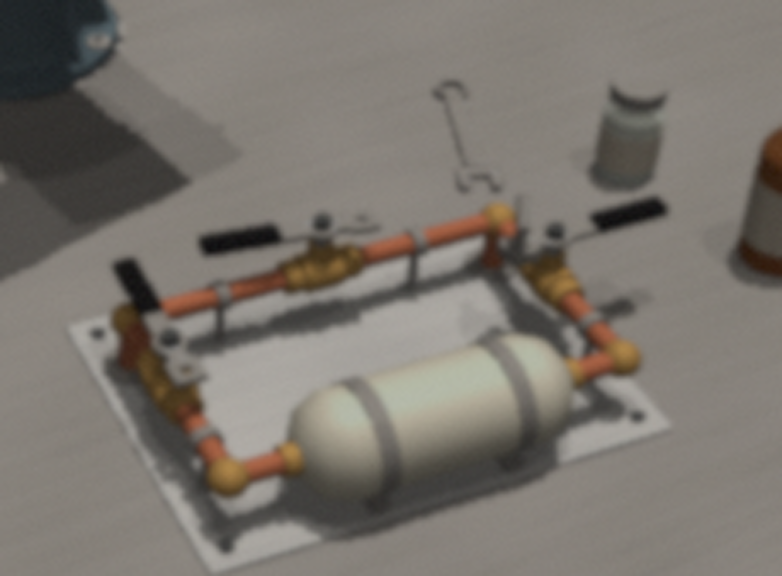

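View pics/side_c.png

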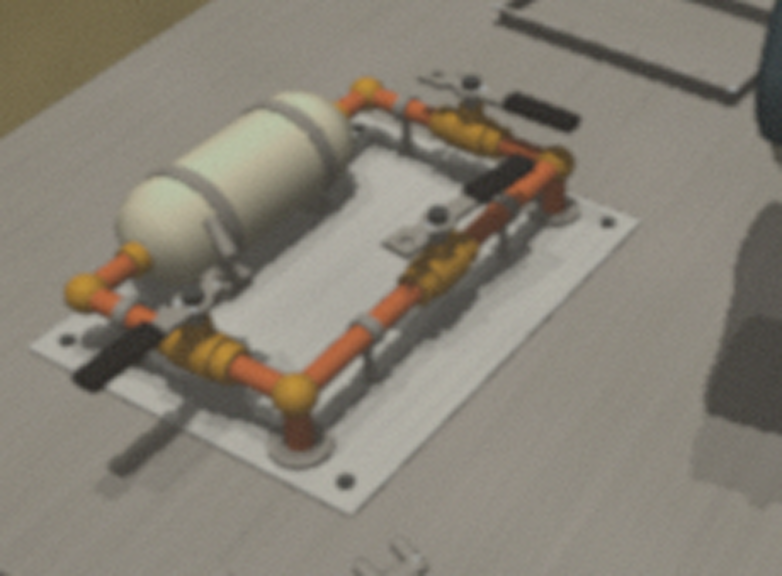

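Run:
```python
from h import *
d=[np.load(n+"0.npz") for n in("scene","side")]
from scipy.optimize import least_squares
for k,dd in zip(("scene","side"),d):
    W=dd["w"].reshape(-1,3);I=dd["im"].reshape(-1,3).astype(int)
    W_=W;g=I.max(1)
    ok=(W[:,0]>.4)&(W[:,0]<.8)&(W[:,1]>-.2)&(W[:,1]<.35)
    # pipes orange
    hsv=cv2.cvtColor(dd["im"],cv2.COLOR_RGB2HSV).reshape(-1,3)
    # lever high band
    L=W[ok&(W[:,2]>.098)&(W[:,2]<.112)&(g<75)]
    # plate
    P=W[ok&(W[:,2]>-.004)&(W[:,2]<.01)]
    print(k,len(L))
    for nm,c in dict(out=(.595,.27),byp=(.49,0.0),inl=(.51,-.105)).items():
        q=L[np.hypot(*(L[:,:2]-c).T)<.06]
        if len(q)<5: continue
        m=q.mean(0);u,s,v=np.linalg.svd(q[:,:2]-m[:2]);t=(q[:,:2]-m[:2])@v[0]
        print(nm,len(q),m.round(4),"dir",np.degrees(np.arctan2(v[0][1],v[0][0])).round(1),"len",np.round(np.percentile(t,[2,98]),3), "ends",np.round(m[:2]+v[0]*t.min(),4),np.round(m[:2]+v[0]*t.max(),4))
    # cartridge: top line
    C=W[ok&(W[:,0]>.6)&(W[:,0]<.76)&(W[:,2]>.085)&(W[:,2]<.104)&(g>100)&(W[:,1]<.19)]
    m=C.mean(0);u,s,v=np.linalg.svd(C[:,:2]-m[:2]);print("cart",len(C),m.round(4),np.degrees(np.arctan2(v[0][1],v[0][0])).round(1))
```

```text
scene 438
out 132 [0.6013 0.2734 0.1069] dir -94.8 len [-0.032  0.06 ] ends [0.604  0.3063] [0.596  0.2104]
byp 134 [ 0.4937 -0.0055  0.1063] dir -102.4 len [-0.062  0.031] ends [0.5075 0.0576] [ 0.4865 -0.038 ]
inl 115 [ 0.5102 -0.1023  0.1076] dir -7.4 len [-0.031  0.026] ends [ 0.4781 -0.0982] [ 0.538  -0.1059]
cart 1509 [0.6921 0.0365 0.0948] -98.6
side 530
out 242 [0.5935 0.2808 0.1072] dir 85.3 len [-0.062  0.032] ends [0.588  0.2151] [0.5962 0.3135]
byp 138 [0.487  0.0023 0.1072] dir 77.8 len [-0.029  0.026] ends [ 0.4805 -0.0276] [0.4927 0.0289]
inl 127 [ 0.5053 -0.0933  0.1061] dir 175.1 len [-0.063  0.03 ] ends [ 0.5686 -0.0988] [ 0.4719 -0.0904]
cart 1185 [0.676  0.0579 0.0949] 80.9
```

```bash
cat >> h.py <<'E'
def tm(x,y,z,yaw=None,verbose=1):
    "normalised tool shift+turn from current measured pose to the world pose"
    o=get_obs();q=o["eef_rot"];Rm=R.from_quat([*q[1:],q[0]]).as_matrix()
    s=Rm.T@(np.array([x,y,z])-o["eef_pos"])/.4
    cy=np.degrees(np.arctan2(Rm[1,0],Rm[0,0]))
    t=0 if yaw is None else -((yaw-cy+180)%360-180)/180
    print("from",np.round(o["eef_pos"],4),"yaw",round(cy,1),"tilt",np.round(Rm[:,2],3),"-> shift",np.round(s,4),"turn",round(t,4))
E
python3 - <<'E'
from h import *
o=get_obs()
p=camera("wrist");print(np.round(p["T_tool_cam"],3),p["intrinsics"])
tm(.38,-.18,.30,81);tm(.589,.182,.30,144)
E
```

```text
[[ 0.    -0.965 -0.261  0.066]
 [ 1.     0.001 -0.001 -0.001]
 [ 0.001 -0.261  0.965 -0.143]
 [ 0.     0.     0.     1.   ]] [[371.64829954   0.         322.02745581]
 [  0.         371.64829954 241.53412152]
 [  0.           0.           1.        ]]
from [ 0.1835 -0.5449  0.2313] yaw 18.6 tilt [-0.  0. -1.] -> shift [ 0.7567 -0.7079 -0.1718] turn -0.3466
from [ 0.1835 -0.5449  0.2313] yaw 18.6 tilt [-0.  0. -1.] -> shift [ 1.5407 -1.3988 -0.1718] turn -0.6966
```

Emit:
{"method": "play_rows", "body": {"plan": [[85, [0, 0, -0.12], 0], [85, [0.75, -0.7, -0.17], -0.34], [85, [0.75, -0.7, -0.17], -0.34], [85, [0.75, -0.7, -0.17], -0.34], [85, [0.75, -0.7, -0.17], -0.34], [85, [0.75, -0.7, -0.17], -0.34], [85, [0.75, -0.7, -0.17], -0.34], [85, [0.75, -0.7, -0.17], -0.34], [85, [0.75, -0.7, -0.17], -0.34], [85, [0.75, -0.7, -0.17], -0.34]]}}

```text
time_s: 2.15
eef_pos: [0.38, -0.18, 0.3]
eef_rot: [0.0, 0.765, 0.644, 0.001]
wrist_force: [-0.5, -0.7, 0.8]
opening: 0.996
grasp_force: 0.0
```

```bash
python3 -c "
from h import *
tm(.589,.182,.30,144)"
```

```text
from [ 0.38 -0.18  0.3 ] yaw 80.1 tilt [ 0.002  0.    -1.   ] -> shift [0.9811 0.3596 0.0011] turn -0.3548
```

Emit:
{"method": "play_rows", "body": {"plan": [[85, [0.98, 0.36, 0], -0.355], [85, [0.98, 0.36, 0], -0.355], [85, [0.98, 0.36, 0], -0.355], [85, [0.98, 0.36, 0], -0.355], [85, [0.98, 0.36, 0], -0.355], [85, [0.98, 0.36, 0], -0.355], [85, [0.98, 0.36, 0], -0.355], [85, [0.98, 0.36, 0], -0.355], [85, [0.98, 0.36, 0], -0.355], [85, [0.98, 0.36, 0], -0.355]]}}

```text
time_s: 3.15
eef_pos: [0.5903, 0.1781, 0.2983]
eef_rot: [-0.0, 0.31, 0.951, -0.0]
wrist_force: [-0.9, -0.5, 0.7]
opening: 0.994
grasp_force: 0.0
```

```bash
cat >> h.py <<'E'
def wcloud(p,o):
    K=np.array(p["intrinsics"]);z=p["range_z"];v,u=np.mgrid[:480,:640]
    a=(u-K[0,2])/K[0,0];b=(v-K[1,2])/K[1,1];th=np.hypot(a,b);th=np.where(th<1e-9,1e-9,th)
    s=np.tan(np.minimum(th,1.5))/th
    c=np.stack([a*s*z,b*s*z,z],-1)
    T=np.array(p["T_tool_cam"]);q=o["eef_rot"];Rm=R.from_quat([*q[1:],q[0]]).as_matrix()
    w=(c@T[:3,:3].T+T[:3,3])@Rm.T+o["eef_pos"];w[(z<=0)|(th>1.3)]=np.nan
    return w
E
python3 - <<'E'
from h import *
o=get_obs();p=camera("wrist");save(p,"w1.png");w=wcloud(p,o);np.savez("w1.npz",w=w,im=p["image"])
tm(.589,.182,.3,144)
m=(w[...,2]>.117)&(w[...,2]<.145)&(abs(w[...,0]-.59)<.05)&(abs(w[...,1]-.182)<.05)
v,u=np.where(m);q=w[m];print(len(q),u.min(),u.max(),v.min(),v.max())
r=cv2.minAreaRect((q[:,:2]*1000).astype(np.float32));print(r,q[:,2].mean(),q.mean(0))
for l in["lock_pin","outlet_lever","bypass_lever"]:
    for d in masks_of(p,l)[:2]:
        k=w[d["mask"]];k=k[~np.isnan(k[:,0])];print(l,d["conf"],np.round(d["rect"]),np.round(np.median(k,0),4))
E
```

```text
from [0.5898 0.1766 0.2984] yaw 143.8 tilt [-0.001 -0.001 -1.   ] -> shift [ 0.0094  0.0097 -0.004 ] turn -0.0013
698 319 333 193 244
((589.8858032226562, 183.56112670898438), (11.669331550598145, 43.419185638427734), 55.328941345214844) 0.13814697823562141 [0.58945268 0.18364518 0.13814698]
lock_pin 0.56 [324. 219.  20.  53.] [0.5898 0.1834 0.1383]
outlet_lever 0.61 [378. 178. 142.  90.] [0.5938 0.251  0.1068]
bypass_lever 0.71 [160. 224. 117.  76.] [0.4979 0.0452 0.1033]
```

View pics/w1.png

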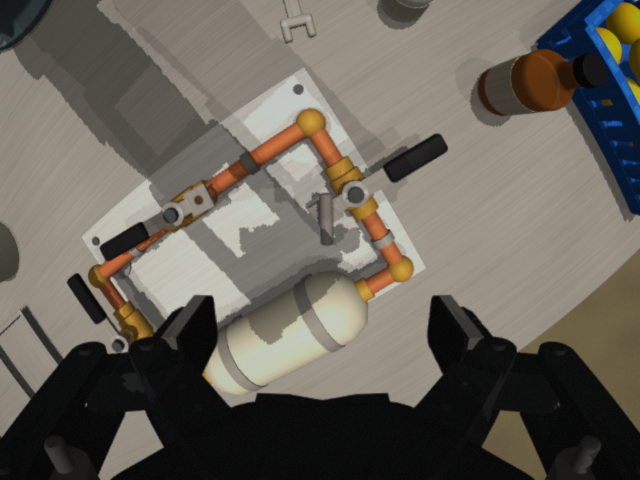

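Run:
```python
from h import *
tm(.5898,.1836,.15,145.3);tm(.5898,.1836,.117,145.3)
d=np.load("w1.npz");w=d["w"];im=d["im"];g=im.max(2)
hi=(w[...,2]>.096)&(w[...,2]<.116)
for nm,c in dict(out=(.595,.28),byp=(.49,-.005),inl=(.51,-.1)).items():
    m=hi&(g<60)&(np.hypot(w[...,0]-c[0],w[...,1]-c[1])<.055);q=w[m]
    if len(q)<10: print(nm,len(q));continue
    print(nm,len(q),q[:,2].mean(),cv2.minAreaRect((q[:,:2]*1000).astype(np.float32)))
for nm,(u,v) in dict(out=(355,194),byp=(172,215),inl=(120,344)).items():
    q=w[v-3:v+4,u-3:u+4].reshape(-1,3);print(nm,np.nanmedian(q,0).round(4))
```

```text
from [0.5893 0.175  0.2992] yaw 143.6 tilt [-0.    -0.001 -1.   ] -> shift [0.0118 0.0181 0.3731] turn -0.0093
from [0.5893 0.175  0.2992] yaw 143.6 tilt [-0.    -0.001 -1.   ] -> shift [0.0118 0.0182 0.4556] turn -0.0093
out 1371 0.10775735351712994 ((595.8475952148438, 280.38714599609375), (62.30295181274414, 19.62959098815918), 85.88250732421875)
byp 874 0.10778628033464448 ((489.2176513671875, -1.94000244140625), (62.2666015625, 19.169113159179688), 78.76226043701172)
inl 791 0.10642566901799627 ((519.2133178710938, -97.66091918945312), (20.024417877197266, 91.44847106933594), 85.01065826416016)
out [0.5909 0.2151 0.1105]
byp [0.503  0.0645 0.1105]
inl [ 0.5707 -0.0976  0.1084]
```

Emit:
{"method": "play_rows", "body": {"plan": [[85, [0.012, 0.018, 0.1], -0.01], [85, [0.012, 0.018, 0.2], -0.01], [85, [0.012, 0.018, 0.25], -0.01], [70, [0.012, 0.018, 0.25], -0.01], [60, [0.012, 0.018, 0.25], -0.01], [60, [0.012, 0.018, 0.25], -0.01]]}}

```text
time_s: 3.95
eef_pos: [0.5913, 0.1846, 0.2018]
eef_rot: [0.002, 0.297, 0.955, 0.001]
wrist_force: [1.5, 0.4, 0.3]
opening: 0.706
grasp_force: 0.0
```

Run:
```python
from h import *
o=get_obs();p=camera("wrist");w=wcloud(p,o)
m=(w[...,2]>.117)&(w[...,2]<.145)&(abs(w[...,0]-.59)<.04)&(abs(w[...,1]-.182)<.04)
q=w[m];r=cv2.minAreaRect((q[:,:2]*1000).astype(np.float32));print(len(q),r,q[:,2].mean())
for x,y in((.5898,.1836),np.array(r[0])/1000): tm(x,y,.117,145.3)
for l in["outlet_tip"]:
  for c,R0 in (((.595,.28),.055),):
    mm=(w[...,2]>.096)&(w[...,2]<.116)&(p["image"].max(2)<60)&(np.hypot(w[...,0]-c[0],w[...,1]-c[1])<R0)
    print(mm.sum(),cv2.minAreaRect((w[mm][:,:2]*1000).astype(np.float32)))
```

```text
1359 ((589.9475708007812, 183.38400268554688), (11.163531303405762, 44.180519104003906), 55.67693328857422) 0.13837811368477654
from [0.5913 0.1848 0.2018] yaw 145.5 tilt [ 0.004  0.    -1.   ] -> shift [ 0.002  -0.0051  0.212 ] turn 0.0009
from [0.5913 0.1848 0.2018] yaw 145.5 tilt [ 0.004  0.    -1.   ] -> shift [ 0.0014 -0.0054  0.212 ] turn 0.0009
2562 ((596.2257690429688, 280.5492858886719), (62.65437698364258, 19.932415008544922), 85.8919677734375)
```

Emit:
{"method": "play_rows", "body": {"plan": [[60, [0.002, -0.005, 0.1], 0], [60, [0.002, -0.005, 0.18], 0], [60, [0.002, -0.005, 0.21], 0], [60, [0.002, -0.005, 0.21], 0], [20, [0.002, -0.005, 0.21], 0], [5, [0.002, -0.005, 0.21], 0], [5, [0.002, -0.005, 0.21], 0], [5, [0.002, -0.005, 0.21], 0], [5, [0.002, -0.005, 0.21], 0], [5, [0.002, -0.005, 0.21], 0]]}}

```text
time_s: 5.0
eef_pos: [0.5892, 0.184, 0.1169]
eef_rot: [0.001, 0.296, 0.955, 0.0]
wrist_force: [-1.1, -0.5, 6.4]
opening: 0.102
grasp_force: 58.5
```

Emit:
{"method": "play_rows", "body": {"plan": [[5, [0, 0, -0.02], 0], [5, [0, 0, -0.05], 0], [5, [0, 0, -0.08], 0], [5, [0, 0, -0.12], 0], [5, [0, 0, -0.2], 0], [5, [0, 0, -0.3], 0], [5, [0, 0, -0.35], 0], [5, [0, 0, -0.35], 0]]}}

```text
time_s: 5.8
eef_pos: [0.5903, 0.1843, 0.2611]
eef_rot: [0.004, 0.296, 0.955, 0.002]
wrist_force: [0.6, -0.3, -0.8]
opening: 0.101
grasp_force: 58.6
```

Run:
```python
from h import *
for n in("scene","side"):
    p=camera(n);w=cloud(p)
    for l in("tray","outlet_lever"):
      for d in masks_of(p,l)[:1]:
        q=w[d["mask"]];q=q[~np.isnan(q[:,0])&(q[:,2]<.03)] if l=="tray" else q[~np.isnan(q[:,0])]
        print(n,l,d["conf"],cv2.minAreaRect((q[:,:2]*1000).astype(np.float32)),np.median(q,0).round(3))
```

```text
scene tray 0.96 ((537.745361328125, -415.6004638671875), (166.47589111328125, 292.8342590332031), 83.93649291992188) [ 0.551 -0.418  0.004]
scene outlet_lever 0.73 ((581.3678588867188, 281.8091735839844), (64.0217056274414, 229.28836059570312), 16.408082962036133) [0.597 0.243 0.105]
side tray 0.55 ((559.7232666015625, -438.34027099609375), (208.11257934570312, 292.60400390625), 84.22046661376953) [ 0.548 -0.427  0.004]
side outlet_lever 0.59 ((633.669677734375, 215.4637451171875), (190.7721405029297, 112.27886199951172), 87.26683044433594) [0.592 0.25  0.104]
```

```bash
python3 -c "
from h import *
tm(.571,-.12,.26,117);tm(.552,-.42,.26,90)"
```

```text
from [0.5872 0.1838 0.2535] yaw 145.5 tilt [-0.003 -0.    -1.   ] -> shift [-0.3966 -0.649  -0.0158] turn 0.1584
from [0.5872 0.1838 0.2535] yaw 145.5 tilt [-0.003 -0.    -1.   ] -> shift [-0.7822 -1.294  -0.0154] turn 0.3084
```

Emit:
{"method": "play_rows", "body": {"plan": [[5, [-0.4, -0.65, -0.015], 0.158], [5, [-0.4, -0.65, -0.015], 0.158], [5, [-0.4, -0.65, -0.015], 0.158], [5, [-0.4, -0.65, -0.015], 0.158], [5, [-0.4, -0.65, -0.015], 0.158], [5, [-0.4, -0.65, -0.015], 0.158], [5, [-0.4, -0.65, -0.015], 0.158], [5, [-0.4, -0.65, -0.015], 0.158]]}}

```text
time_s: 6.9
eef_pos: [0.5722, -0.1223, 0.2601]
eef_rot: [-0.001, 0.523, 0.852, -0.0]
wrist_force: [-0.8, 0.6, -0.4]
opening: 0.1
grasp_force: 58.7
```

```bash
python3 -c "
from h import *
tm(.552,-.42,.25,90)"
```

```text
from [ 0.5722 -0.1223  0.2601] yaw 116.9 tilt [-0.002  0.001 -1.   ] -> shift [-0.6411 -0.3814  0.0246] turn 0.1493
```

Emit:
{"method": "play_rows", "body": {"plan": [[5, [-0.64, -0.38, 0], 0.15], [5, [-0.64, -0.38, 0], 0.15], [5, [-0.64, -0.38, 0.02], 0.15], [5, [-0.64, -0.38, 0.02], 0.15], [5, [-0.64, -0.38, 0.02], 0.15], [5, [-0.64, -0.38, 0.02], 0.15], [5, [-0.64, -0.38, 0.02], 0.15], [5, [-0.64, -0.38, 0.02], 0.15], [5, [-0.64, -0.38, 0.02], 0.15]]}}

```text
time_s: 7.8
eef_pos: [0.5549, -0.4156, 0.2528]
eef_rot: [-0.001, 0.706, 0.708, 0.0]
wrist_force: [-0.2, 0.6, 0.1]
opening: 0.102
grasp_force: 58.7
```

Run:
```python
from h import *
o=get_obs();p=camera("wrist");save(p,"w2.png");w=wcloud(p,o)
for d in masks_of(p,"tray")[:1]:
    q=w[d["mask"]];q=q[~np.isnan(q[:,0])];print(d["conf"],np.median(q,0),np.percentile(q,[1,99],axis=0))
tm(.552,-.42,.043,90)
```

```text
0.77 [ 0.54718682 -0.41328242  0.00258401] [[ 4.18014616e-01 -5.00389123e-01  4.95415808e-04]
 [ 6.80136592e-01 -3.30324569e-01  2.29544883e-02]]
from [ 0.5549 -0.4158  0.2535] yaw 90.2 tilt [ 0.  0. -1.] -> shift [-0.0107 -0.0074  0.5262] turn 0.0012
```

View pics/w2.png

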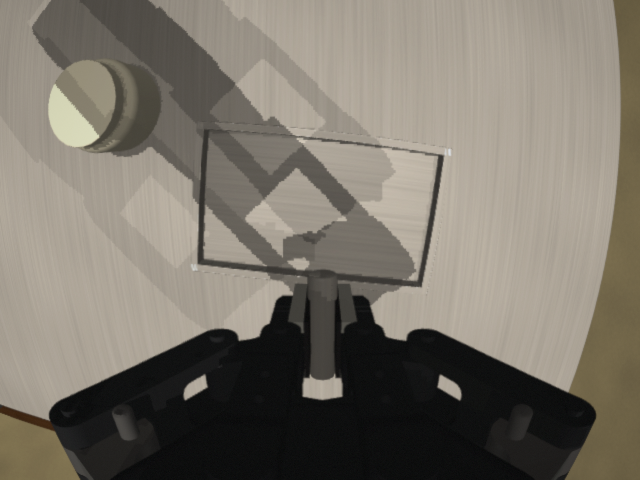

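Emit:
{"method": "play_rows", "body": {"plan": [[5, [0, -0.015, 0.12], 0], [5, [0, -0.015, 0.24], 0], [5, [0, -0.015, 0.36], 0], [5, [0, -0.015, 0.44], 0], [5, [0, -0.015, 0.49], 0], [5, [0, -0.015, 0.515], 0], [5, [0, -0.015, 0.523], 0], [5, [0, -0.015, 0.525], 0], [5, [0, -0.015, 0.525], 0]]}}

```text
time_s: 8.8
eef_pos: [0.5489, -0.4187, 0.0452]
eef_rot: [0.001, 0.707, 0.708, -0.0]
wrist_force: [0.4, -0.2, -0.1]
opening: 0.103
grasp_force: 58.7
```

Emit:
{"method": "play_rows", "body": {"plan": [[5, [0, 0, 0.005], 0], [30, [0, 0, 0.005], 0], [60, [0, 0, 0.005], 0], [80, [0, 0, 0.005], 0], [80, [0, 0, 0.005], 0], [80, [0, 0, 0.005], 0], [80, [0, 0, -0.03], 0], [80, [0, 0, -0.15], 0], [80, [0, 0, -0.3], 0], [80, [0, 0, -0.5], 0]]}}

```text
time_s: 9.8
eef_pos: [0.5478, -0.4179, 0.206]
eef_rot: [0.0, 0.707, 0.708, -0.0]
wrist_force: [-0.1, -0.9, 0.1]
opening: 0.937
grasp_force: 0.0
```

Emit:
{"method": "play_rows", "body": {"plan": [[80, [0, 0, -0.1], 0], [0, [0, 0, -0.1], 0], [0, [0, 0, -0.1], 0]]}}

```text
time_s: 10.1
eef_pos: [0.5485, -0.4186, 0.246]
eef_rot: [0.002, 0.707, 0.708, -0.0]
wrist_force: [-0.9, 0.0, 0.2]
opening: 0.621
grasp_force: 0.0
```

Run:
```python
from h import *
o=get_obs();p=camera("wrist");save(p,"w3.png");w=wcloud(p,o)
for l in("tray","lock_pin"):
  for d in masks_of(p,l)[:1]:
    q=w[d["mask"]];q=q[~np.isnan(q[:,0])];print(l,d["conf"],d["rect"],np.median(q,0),np.percentile(q,[1,99],axis=0))
tm(.56,-.1,.25,None)
```

```text
tray 0.75 [324.9, 205.8, 266.2, 173.3] [ 0.54488611 -0.41318626  0.00260867] [[ 4.18315309e-01 -4.99800615e-01  6.08428220e-04]
 [ 6.79546766e-01 -3.30794903e-01  2.29436679e-02]]
lock_pin 0.95 [347.8, 206.4, 56.1, 44.9] [ 0.59338907 -0.41818203  0.0127641 ] [[ 0.54907994 -0.43813079  0.00175275]
 [ 0.60296773 -0.39660191  0.01811983]]
from [ 0.5472 -0.4173  0.2413] yaw 90.1 tilt [-0.002  0.003 -1.   ] -> shift [ 0.7932  0.033  -0.0198] turn 0
```

View pics/w3.png

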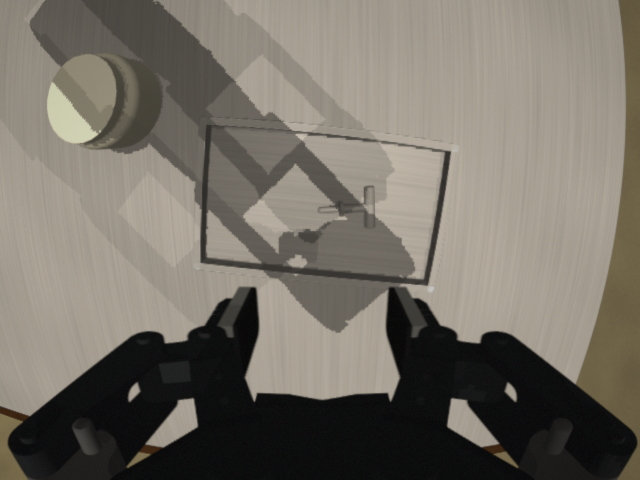

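```bash
python3 -c "
from h import *
tm(.59,-.06,.25,40);tm(.6296,.2872,.25,-4)"
```

```text
from [ 0.5472 -0.4173  0.2413] yaw 90.1 tilt [-0.002  0.003 -1.   ] -> shift [ 0.8931  0.1081 -0.0197] turn 0.2782
from [ 0.5472 -0.4173  0.2413] yaw 90.1 tilt [-0.002  0.003 -1.   ] -> shift [ 1.7609  0.2082 -0.0177] turn 0.5226
```

Emit:
{"method": "play_rows", "body": {"plan": [[0, [0.893, 0.108, -0.02], 0.278], [0, [0.893, 0.108, -0.02], 0.278], [0, [0.893, 0.108, -0.02], 0.278], [0, [0.893, 0.108, -0.02], 0.278], [0, [0.893, 0.108, -0.02], 0.278], [0, [0.893, 0.108, -0.02], 0.278], [0, [0.893, 0.108, -0.02], 0.278], [0, [0.893, 0.108, -0.02], 0.278], [0, [0.893, 0.108, -0.02], 0.278]]}}

```text
time_s: 11.15
eef_pos: [0.5901, -0.0585, 0.2498]
eef_rot: [-0.001, 0.939, 0.344, -0.001]
wrist_force: [0.4, 0.4, -0.2]
opening: -0.001
grasp_force: 0.0
```

```bash
python3 -c "
from h import *
tm(.6296,.2872,.25,-4)"
```

```text
from [ 0.5901 -0.0585  0.2498] yaw 40.3 tilt [-0.003  0.001 -1.   ] -> shift [ 0.6338 -0.5959  0.    ] turn 0.2459
```

Emit:
{"method": "play_rows", "body": {"plan": [[0, [0.634, -0.596, 0], 0.246], [0, [0.634, -0.596, 0], 0.246], [0, [0.634, -0.596, 0], 0.246], [0, [0.634, -0.596, 0], 0.246], [0, [0.634, -0.596, 0], 0.246], [0, [0.634, -0.596, 0], 0.246], [0, [0.634, -0.596, 0], 0.246], [0, [0.634, -0.596, 0], 0.246], [0, [0.634, -0.596, 0], 0.246], [0, [0.634, -0.596, 0], 0.246]]}}

```text
time_s: 12.15
eef_pos: [0.6319, 0.2826, 0.2502]
eef_rot: [0.001, 0.999, -0.038, -0.001]
wrist_force: [0.1, 0.2, -0.6]
opening: -0.001
grasp_force: 0.0
```

```bash
cat >> h.py <<'E'
S=np.array([.5915,.2147]);B=np.array([.5021,.0628])
def arc(St,b,off,r=.075):
    "TCP xy with lever direction b (deg), offset off toward clockwise"
    c=lambda a:np.array([np.cos(np.radians(a)),np.sin(np.radians(a))])
    return St+r*c(b)+off*c(b-90)
E
python3 -c "
from h import *
tm(.6296,.2872,.084,-4)
o=get_obs();p=camera('wrist');w=wcloud(p,o)
for l in ('outlet_lever','bypass_lever'):
  for d in masks_of(p,l)[:1]:
    mm=d['mask']&(p['image'].max(2)<60)&(w[...,2]>.096)&(w[...,2]<.116);print(l,d['conf'],mm.sum(),cv2.minAreaRect((w[mm][:,:2]*1000).astype(np.float32)))
"
```

```text
from [0.6319 0.2826 0.2502] yaw -4.3 tilt [-0.001 -0.001 -1.   ] -> shift [-0.0061 -0.0118  0.4156] turn -0.0018
outlet_lever 0.94 1739 ((596.5753784179688, 261.6994323730469), (99.15589904785156, 18.965925216674805), 85.79885864257812)
bypass_lever 0.83 665 ((494.4621276855469, 21.35663604736328), (107.98426055908203, 19.51127815246582), 78.89421081542969)
```

Consistent. Descend beside the sleeve.

Emit:
{"method": "play_rows", "body": {"plan": [[0, [-0.006, -0.012, 0.1], 0], [0, [-0.006, -0.012, 0.2], 0], [0, [-0.006, -0.012, 0.3], 0], [0, [-0.006, -0.012, 0.38], 0], [0, [-0.006, -0.012, 0.415], 0], [0, [-0.006, -0.012, 0.415], 0]]}}

```text
time_s: 12.9
eef_pos: [0.6283, 0.2882, 0.083]
eef_rot: [0.001, 0.999, -0.038, -0.002]
wrist_force: [0.1, 0.5, -0.2]
opening: -0.002
grasp_force: 0.0
```

```bash
python3 -c "
from h import *
print(get_obs()['wrist_force'])
for b in (86,94,101,108,115,122,129,136): tm(*arc(S,b,.021),.084,b-90)
for b in (143,150,157,164,170,173,175): tm(*arc(S,b,.021),.084,b-90)
"
```

```text
[ 0.07542303  0.51654217 -0.23500131]
from [0.6283 0.2882 0.083 ] yaw -4.3 tilt [-0.004 -0.001 -1.   ] -> shift [-0.0263  0.0024 -0.0023] turn -0.0018
from [0.6283 0.2882 0.083 ] yaw -4.3 tilt [-0.004 -0.001 -1.   ] -> shift [-0.053  -0.0029 -0.0022] turn -0.0463
from [0.6283 0.2882 0.083 ] yaw -4.3 tilt [-0.004 -0.001 -1.   ] -> shift [-0.0767 -0.0045 -0.0021] turn -0.0852
from [0.6283 0.2882 0.083 ] yaw -4.3 tilt [-0.004 -0.001 -1.   ] -> shift [-0.1004 -0.0032 -0.002 ] turn -0.1241
from [0.6283 0.2882 0.083 ] yaw -4.3 tilt [-0.004 -0.001 -1.   ] -> shift [-0.1238  0.001  -0.0019] turn -0.1629
from [0.6283 0.2882 0.083 ] yaw -4.3 tilt [-0.004 -0.001 -1.   ] -> shift [-0.1465  0.008  -0.0018] turn -0.2018
from [0.6283 0.2882 0.083 ] yaw -4.3 tilt [-0.004 -0.001 -1.   ] -> shift [-0.1682  0.0178 -0.0017] turn -0.2407
from [0.6283 0.2882 0.083 ] yaw -4.3 tilt [-0.004 -0.001 -1.   ] -> shift [-0.1886  0.0301 -0.0016] turn -0.2796
from [0.6283 0.2882 0.083 ] yaw -4.3 tilt [-0.004 -0.001 -1.   ] -> shift [-0.2073  0.0448 -0.0015] turn -0.3185
from [0.6283 0.2882 0.083 ] yaw -4.3 tilt [-0.004 -0.001 -1.   ] -> shift [-0.224   0.0616 -0.0014] turn -0.3574
from [0.6283 0.2882 0.083 ] yaw -4.3 tilt [-0.004 -0.001 -1.   ] -> shift [-0.2386  0.0804 -0.0013] turn -0.3963
from [0.6283 0.2882 0.083 ] yaw -4.3 tilt [-0.004 -0.001 -1.   ] -> shift [-0.2508  0.1008 -0.0012] turn -0.4352
from [0.6283 0.2882 0.083 ] yaw -4.3 tilt [-0.004 -0.001 -1.   ] -> shift [-0.2591  0.1194 -0.0012] turn -0.4685
from [0.6283 0.2882 0.083 ] yaw -4.3 tilt [-0.004 -0.001 -1.   ] -> shift [-0.2626  0.129  -0.0011] turn -0.4852
from [0.6283 0.2882 0.083 ] yaw -4.3 tilt [-0.004 -0.001 -1.   ] -> shift [-0.2646  0.1355 -0.0011] turn -0.4963
```

Emit:
{"method": "play_rows", "body": {"plan": [[0, [-0.026, 0.002, -0.002], 0], [0, [-0.053, -0.003, -0.002], -0.046], [0, [-0.077, -0.004, -0.002], -0.085], [0, [-0.1, -0.003, -0.002], -0.124], [0, [-0.124, 0.001, -0.002], -0.163], [0, [-0.146, 0.008, -0.002], -0.202], [0, [-0.168, 0.018, -0.002], -0.24], [0, [-0.189, 0.03, -0.002], -0.28], [0, [-0.207, 0.045, -0.002], -0.318], [0, [-0.207, 0.045, -0.002], -0.318]]}}

```text
time_s: 13.9
eef_pos: [0.5465, 0.2796, 0.0893]
eef_rot: [-0.0, 0.894, 0.448, 0.003]
wrist_force: [0.8, 3.3, -1.9]
opening: 0.001
grasp_force: 1.5
```

```bash
python3 -c "
from h import *
for b in (150,157,164,170,173,175,176): tm(*arc(S,b,.021),.084,b-90)
"
```

```text
from [0.5465 0.2796 0.0893] yaw 53.2 tilt [ 0.005  0.004 -1.   ] -> shift [-0.0325 -0.0051  0.0129] turn -0.0378
from [0.5465 0.2796 0.0893] yaw 53.2 tilt [ 0.005  0.004 -1.   ] -> shift [-0.0562 -0.0073  0.0128] turn -0.0767
from [0.5465 0.2796 0.0893] yaw 53.2 tilt [ 0.005  0.004 -1.   ] -> shift [-0.08   -0.0066  0.0126] turn -0.1156
from [0.5465 0.2796 0.0893] yaw 53.2 tilt [ 0.005  0.004 -1.   ] -> shift [-0.1001 -0.0037  0.0125] turn -0.1489
from [0.5465 0.2796 0.0893] yaw 53.2 tilt [ 0.005  0.004 -1.   ] -> shift [-0.1101 -0.0015  0.0125] turn -0.1656
from [0.5465 0.2796 0.0893] yaw 53.2 tilt [ 0.005  0.004 -1.   ] -> shift [-0.1166  0.0003  0.0124] turn -0.1767
from [0.5465 0.2796 0.0893] yaw 53.2 tilt [ 0.005  0.004 -1.   ] -> shift [-0.1199  0.0013  0.0124] turn -0.1822
```

Emit:
{"method": "play_rows", "body": {"plan": [[0, [-0.032, -0.005, 0.006], -0.038], [0, [-0.056, -0.007, 0.006], -0.077], [0, [-0.08, -0.007, 0.006], -0.116], [0, [-0.1, -0.004, 0.006], -0.15], [0, [-0.11, -0.001, 0.006], -0.166], [0, [-0.117, 0, 0.006], -0.177], [0, [-0.117, 0, 0.006], -0.177]]}}

```text
time_s: 14.6
eef_pos: [0.5196, 0.2429, 0.0884]
eef_rot: [0.001, 0.738, 0.675, 0.004]
wrist_force: [-0.8, 7.3, 5.1]
opening: 0.001
grasp_force: 3.3
```

```bash
python3 -c "
from h import *
tm(*arc(S,176,.021),.084,86)
o=get_obs();p=camera('wrist');w=wcloud(p,o);save(p,'w4.png')
for l in ('outlet_lever','bypass_lever','inlet_lever'):
  for d in masks_of(p,l)[:2]:
    mm=d['mask']&(p['image'].max(2)<60)&(w[...,2]>.096)&(w[...,2]<.116);
    if mm.sum()>20: print(l,d['conf'],mm.sum(),cv2.minAreaRect((w[mm][:,:2]*1000).astype(np.float32)))
for n in('scene','side'):
  p=camera(n);w=cloud(p)
  d=masks_of(p,'outlet_lever')[0];q=w[d['mask']&(p['image'].max(2)<75)];q=q[(q[:,2]>.096)&(q[:,2]<.116)&(abs(q[:,0]-.52)<.06)&(abs(q[:,1]-.22)<.05)]
  if len(q)>9:print(n,len(q),cv2.minAreaRect((q[:,:2]*1000).astype(np.float32)))
"
```

```text
from [0.5196 0.2429 0.0884] yaw 84.9 tilt [ 0.008  0.005 -1.   ] -> shift [-0.0055 -0.0032  0.0109] turn -0.0061
outlet_lever 0.88 524 ((572.6700439453125, 217.69168090820312), (23.52046775817871, 115.14517211914062), 84.20436096191406)
outlet_lever 0.3 563 ((567.580810546875, 226.30055236816406), (37.395606994628906, 126.82103729248047), 82.82699584960938)
scene 145 ((535.2445068359375, 221.49130249023438), (27.635089874267578, 72.84674072265625), 83.92707824707031)
side 64 ((535.72412109375, 220.72459411621094), (22.50428581237793, 82.81291961669922), 79.31864929199219)
```

Emit:
{"method": "play_rows", "body": {"plan": [[0, [-0.006, 0, 0], 0], [0, [-0.01, 0, 0], 0], [0, [-0.01, 0, 0], 0]]}}

```text
time_s: 15.3
eef_pos: [0.5191, 0.2404, 0.0882]
eef_rot: [-0.0, 0.738, 0.675, 0.005]
wrist_force: [-0.7, 13.5, 3.6]
opening: 0.001
grasp_force: 6.5
```

Emit:
{"method": "play_rows", "body": {"plan": [[0, [0.05, 0, 0], 0], [0, [0.08, 0, 0], 0], [0, [0.08, 0, -0.1], 0], [0, [0.08, 0, -0.22], 0], [0, [0.08, 0, -0.34], 0], [0, [0.08, 0, -0.42], 0], [0, [0.08, 0, -0.42], 0], [0, [0.08, 0, -0.42], 0]]}}

```text
time_s: 16.1
eef_pos: [0.5205, 0.2688, 0.2539]
eef_rot: [0.001, 0.738, 0.675, 0.002]
wrist_force: [-0.2, 0.9, -1.0]
opening: 0.0
grasp_force: 0.0
```

```bash
python3 -c "
from h import *
o=get_obs();p=camera('wrist');w=wcloud(p,o);save(p,'w5.png');tm(.5,.2,.25)
g=p['image'].max(2);hi=(w[...,2]>.098)&(w[...,2]<.116)&(g<60)
for nm,c in dict(out=(.526,.219),byp=(.489,-.002),inl=(.51,-.095)).items():
  mm=hi&(np.hypot(w[...,0]-c[0],w[...,1]-c[1])<.045)
  if mm.sum()>20: print(nm,mm.sum(),cv2.minAreaRect((w[mm][:,:2]*1000).astype(np.float32)))
"
```

```text
from [0.5196 0.2685 0.2521] yaw 84.9 tilt [ 0.001  0.    -1.   ] -> shift [-0.1749 -0.0336  0.0051] turn 0
out 1299 ((526.7615966796875, 221.11053466796875), (18.314373016357422, 62.340179443359375), 85.4294662475586)
```

View pics/w5.png

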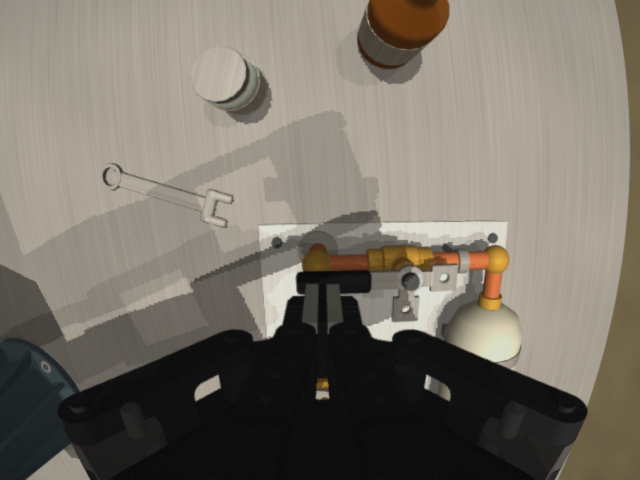

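```bash
python3 -c "
from h import *
tm(*arc(B,258.8,-.033),.25,168.8)"
```

```text
from [0.5196 0.2685 0.2521] yaw 84.9 tilt [ 0.001  0.    -1.   ] -> shift [-0.7112  0.0646  0.0051] turn -0.4663
```

Emit:
{"method": "play_rows", "body": {"plan": [[0, [-0.711, 0.065, 0.005], -0.466], [0, [-0.711, 0.065, 0.005], -0.466], [0, [-0.711, 0.065, 0.005], -0.466], [0, [-0.711, 0.065, 0.005], -0.466], [0, [-0.711, 0.065, 0.005], -0.466], [0, [-0.711, 0.065, 0.005], -0.466], [0, [-0.711, 0.065, 0.005], -0.466], [0, [-0.711, 0.065, 0.005], -0.466], [0, [-0.711, 0.065, 0.005], -0.466], [0, [-0.711, 0.065, 0.005], -0.466]]}}

```text
time_s: 17.15
eef_pos: [0.5192, -0.0172, 0.2478]
eef_rot: [-0.002, 0.121, 0.993, 0.0]
wrist_force: [0.5, -0.3, -0.1]
opening: 0.003
grasp_force: 0.0
```

Emit:
{"method": "play_rows", "body": {"plan": [[0, [0, 0, 0], -0.02], [0, [0, 0, 0], -0.02]]}}

```text
time_s: 17.35
eef_pos: [0.5193, -0.0169, 0.248]
eef_rot: [-0.002, 0.092, 0.996, 0.0]
wrist_force: [0.1, 0.9, 1.0]
opening: -0.003
grasp_force: 0.0
```

```bash
cat > m.py <<'E'
from h import *
def meas(o,p):
  w=wcloud(p,o);g=p['image'].max(2);hi=(w[...,2]>.098)&(w[...,2]<.116)&(g<60)
  for nm,c in dict(out=(.526,.220),byp=(.489,-.002),byp45=(.452,.0195),inl=(.51,-.095)).items():
    mm=hi&(np.hypot(w[...,0]-c[0],w[...,1]-c[1])<.045)
    if mm.sum()>20: print(nm,mm.sum(),cv2.minAreaRect((w[mm][:,:2]*1000).astype(np.float32)))
E
python3 -c "
from m import *
o=get_obs();p=camera('wrist');meas(o,p)
tm(*arc(B,258.8,-.033),.25,168.8);tm(*arc(B,258.8,-.033),.084,168.8)
"
```

```text
out 1245 ((531.9654541015625, 217.69776916503906), (19.739770889282227, 74.95719146728516), 87.03140258789062)
byp 2025 ((488.1186828613281, -3.525493621826172), (62.94399642944336, 19.768978118896484), 79.06753540039062)
byp45 953 ((487.1917724609375, 3.7451171875), (48.95411682128906, 14.560003280639648), 78.1053237915039)
inl 1835 ((505.0011291503906, -97.36076354980469), (19.958951950073242, 64.84553527832031), 85.22809600830078)
from [ 0.5195 -0.0169  0.2482] yaw 169.3 tilt [-0.003  0.001 -1.   ] -> shift [-0.0012 -0.0004 -0.0044] turn 0.0026
from [ 0.5195 -0.0169  0.2482] yaw 169.3 tilt [-0.003  0.001 -1.   ] -> shift [-0.0023 -0.0005  0.4106] turn 0.0026
```

Emit:
{"method": "play_rows", "body": {"plan": [[0, [0, 0, 0.1], 0], [0, [0, 0, 0.2], 0], [0, [0, 0, 0.3], 0], [0, [0, 0, 0.38], 0], [0, [0, 0, 0.41], 0], [0, [0, 0, 0.41], 0]]}}

```text
time_s: 18.0
eef_pos: [0.5187, -0.0167, 0.0838]
eef_rot: [-0.002, 0.093, 0.996, 0.0]
wrist_force: [0.9, -0.3, 0.2]
opening: 0.003
grasp_force: 0.0
```

```bash
python3 -c "
from h import *
B=np.array([.5013,.062]);print(get_obs()['wrist_force'])
for b in (259,253,247,241,235,230,226,223,221): tm(*arc(B,b,-.020),.084,b-90)
"
```

```text
[ 0.89779537 -0.29503258  0.16602103]
from [ 0.5187 -0.0167  0.0838] yaw 169.3 tilt [-0.004  0.001 -1.   ] -> shift [ 0.0302 -0.0025 -0.0004] turn 0.0017
from [ 0.5187 -0.0167  0.0838] yaw 169.3 tilt [-0.004  0.001 -1.   ] -> shift [ 0.0501 -0.0066 -0.0003] turn 0.0351
from [ 0.5187 -0.0167  0.0838] yaw 169.3 tilt [-0.004  0.001 -1.   ] -> shift [ 0.0703 -0.0086 -0.0002] turn 0.0684
from [ 0.5187 -0.0167  0.0838] yaw 169.3 tilt [-0.004  0.001 -1.   ] -> shift [ 0.0906 -0.0085 -0.0001] turn 0.1017
from [ 0.5187 -0.0167  0.0838] yaw 169.3 tilt [-0.004  0.001 -1.   ] -> shift [ 0.1108 -0.0062 -0.    ] turn 0.1351
from [ 0.5187 -0.0167  0.0838] yaw 169.3 tilt [-0.004  0.001 -1.   ] -> shift [ 0.1273 -0.0027  0.    ] turn 0.1628
from [ 0.5187 -0.0167  0.0838] yaw 169.3 tilt [-0.004  0.001 -1.   ] -> shift [1.403e-01 1.100e-03 1.000e-04] turn 0.1851
from [ 0.5187 -0.0167  0.0838] yaw 169.3 tilt [-0.004  0.001 -1.   ] -> shift [1.499e-01 4.500e-03 1.000e-04] turn 0.2017
from [ 0.5187 -0.0167  0.0838] yaw 169.3 tilt [-0.004  0.001 -1.   ] -> shift [0.1561 0.0071 0.0002] turn 0.2128
```

Emit:
{"method": "play_rows", "body": {"plan": [[0, [0.03, -0.002, 0], 0], [0, [0.05, -0.007, 0], 0.035], [0, [0.07, -0.009, 0], 0.068], [0, [0.09, -0.008, 0], 0.102], [0, [0.11, -0.006, 0], 0.135], [0, [0.127, -0.003, 0], 0.163], [0, [0.14, 0.001, 0], 0.185], [0, [0.15, 0.005, 0], 0.202], [0, [0.153, 0.006, 0], 0.208], [0, [0.153, 0.006, 0], 0.208]]}}

```text
time_s: 19.0
eef_pos: [0.4631, -0.0059, 0.0884]
eef_rot: [0.004, 0.408, 0.913, -0.001]
wrist_force: [1.4, -10.0, -1.9]
opening: 0.003
grasp_force: 3.7
```

Emit:
{"method": "play_rows", "body": {"plan": [[0, [-0.04, 0, 0], 0], [0, [-0.07, 0, 0], 0], [0, [-0.07, 0, -0.1], 0], [0, [-0.07, 0, -0.22], 0], [0, [-0.07, 0, -0.34], 0], [0, [-0.07, 0, -0.42], 0], [0, [-0.07, 0, -0.42], 0], [0, [-0.07, 0, -0.42], 0]]}}

```text
time_s: 19.8
eef_pos: [0.4804, -0.0248, 0.2551]
eef_rot: [0.001, 0.407, 0.913, 0.0]
wrist_force: [-0.5, 0.2, 0.6]
opening: 0.0
grasp_force: 0.0
```

```bash
python3 -c "
from m import *
o=get_obs();p=camera('wrist');save(p,'w6.png');meas(o,p);tm(.5,.0,.25,90)
"
```

```text
out 1329 ((531.8703002929688, 217.76776123046875), (19.730754852294922, 75.57569122314453), 85.3270492553711)
byp 1174 ((457.6076354980469, 17.526607513427734), (52.955101013183594, 17.669151306152344), 43.26054763793945)
byp45 1913 ((453.6153564453125, 14.839254379272461), (62.5456428527832, 19.52147102355957), 44.004798889160156)
inl 831 ((490.99700927734375, -95.61122131347656), (19.145828247070312, 37.15937805175781), 84.79485321044922)
from [ 0.4795 -0.0245  0.2536] yaw 131.9 tilt [ 0.  0. -1.] -> shift [0.0114 0.0791 0.0091] turn 0.2328
```

View pics/w6.png

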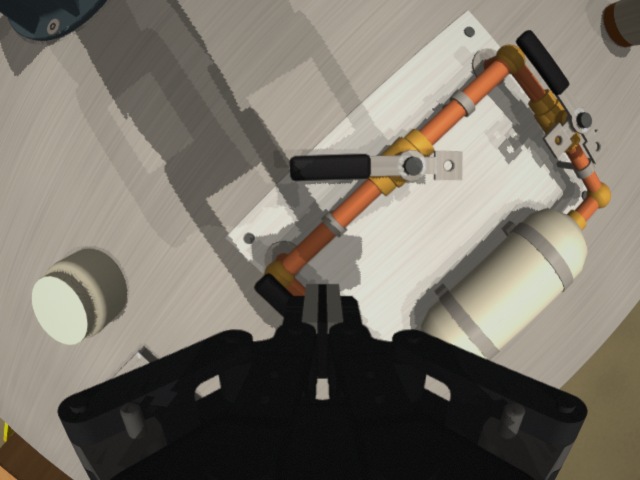

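```bash
python3 -c "
from bench import *
print(hand_in())"
```

```text
the job is handed in; nothing more can be done
None
```

The job is handed in: the lock pin is lying in the tray, the outlet valve is fully open (lever about 89° from shut) and the bypass is at about 48°, inside the 45° ± 7° band; the inlet valve and everything else were left alone, and no verdict came back on hand-in.

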